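# Fold down the tab row on the tin bus roof

## Robot

A 7-joint arm with a two-finger parallel gripper is mounted at the origin on the work surface. World frame = base frame: x ahead of the robot, y to its left, z up, the work surface at z = 0. Lengths are in m, angles in rad, forces in N, time in s.
With the tool pointing down it reaches from about 0.4 to 0.85 m from the base axis. Payload 4.5 kg.
Tool frame: the origin (TCP) lies on the centre line of the jaws, within the pads' length; the fingertips stand 19 mm ahead of it and the grasp point (between the pads) is the TCP; z points along the fingers, y is the direction in which the jaws open and shut (so a half turn about z gives the same grasp; the last joint's range is limited). The gripper opens to 85 mm and grips with 20 to 120 N. Pads are 22 mm wide; open, the fingers measure 114 mm over their backs; the gripper's body (76 mm by 85 mm) begins 54 mm behind the grasp point. The pads swing forward as they close: fully open they stand 13 mm farther back than shut.
Start: joints at [1.207, 0.689, -0.195, 1.565, 0.157, 0.902, -0.215], TCP at [0.242, -0.576, 0.25] pointing down, gripper open.
Joint ranges: [-3.01, 3.01], [-0.46, 2.08], [-1.47, 1.51], [0.13, 2.56], [-1, 4.14], [0.04, 2.09], [-2.66, 2.66]. Speed limits (rad/s): [2.57, 2.57, 3.14, 3.14, 3.14, 3.14, 3.14].

## Interface

Orientations are given as a unit quaternion [w, x, y, z].
In Python, from plant import env, camera gives the robot as it stands.
- The arm moves only by the tool step_arm, never from a script. Its argument "targets" is a list of rows, each an object of numbers: "claw": the gripper's target within -1 to 1 (fully open at 1, half-way at 0, shut at -1); "tx", "ty", "tz": the shift along the tool's x, y, z scaled (see below); "rx", "ry", "rz": the turn, a rotation vector about the tool's x, y, z scaled (see below). In form: [{"claw": .., "tx": .., "ty": .., "tz": .., "rx": .., "ry": .., "rz": ..}, ...]. A call has 1 to 12 rows; each row is the pose to reach, as a shift and turn from the pose commanded when the call began, along the tool's axes at that moment; what a row does not reach only later rows make up. The controller multiplies each number of a shift by 40 cm and each number of a turn by 90 degrees. A row lasts 1/12 s, in which the tool goes at most 41.7 mm and 7.16 degrees, less where a joint would pass 70% of its speed; a pose out of reach is approached as far as the arm can. A call with a number of a shift or a turn outside -1 to 1 is refused whole. A call with a gripper value outside its range is refused whole. The fingers move at their own pace and stop on an object; "grip_force" is the grip in N (left out, the last holds). Time passes only in rows, so rows that repeat a pose let the fingers close. It gives the time, the measured TCP pose, the force and the opening at its end, in the units of the state.
- env.read_state(): the state, without advancing time (a new reading comes with each control period).
- camera(name): name is "scene" or "side" or "wrist"; returns a dict with "pixels" (400x640x3 uint8, red, green, blue), "fx", "fy", "cx", "cy" (pixels), "world_from_camera" (4x4, takes a point from camera to world coordinates). Camera axes: x right, y down, z forward; pixel columns grow to the right and rows downward; lengths in m; the calibration is good to about 2 mm. The wrist camera is an equidistant fisheye: a pixel r from the principal point sees the ray r / f radians off the axis. A picture is of the moment at which its call begins. There is no depth.
- env.close_job(): hands the job in, once; it reports no verdict.
The state is a dict: "time_s": time; "joint_pos": joint angles; "joint_vel": joint speeds; "joint_torque": joint torques, N m; "position": TCP position; "eef_rot": TCP orientation; "contact_force": force on the tool from outside, world axes, zero at the start; "moment": the same for the moment, N m; "finger_gap": finger opening in m.
Only numpy, scipy, OpenCV 4.12 (cv2) and the standard library are available. Lean on these libraries where they do the work, as an engineer would, in place of code of your own. Each camera call takes 0.05 s, during which the arm holds its last target. There are 200 camera calls.

## Task

Lay down the five standing white tin tabs on the green bus roof: starting at the red dot, run the fingertips along the curved row just above the roof, in one pass without lifting away, so that each tab in turn is folded flat away from the dot. Touch gently, because the roof floats on soft springs, do not lift it, leave everything else alone, and finish clear of the roof.

Things in the scene. Friction and masses are not known exactly. Their poses are not given: they have to be found in the camera images.
- stand: Work stand, fixed to the shelf: dark wooden foot 200 x 90 x 14 mm; origin at the centre of its underside on the shelf, z up. Its x axis runs along the length of the green tin bus roof (280 x 125 mm, cream gutter) above it; the row of tabs runs from -x to +x. The roof's flat top is 72 mm above the shelf. The row is a shallow curve (radius about 200 mm, bowed to the stand's +y) marked by a brass strip flush with the roof.
- roof (a joint): How far the roof floats down on soft springs (m): 0 at rest, positive pressed down (about 1 N per mm, stop at 0.009), negative if lifted.
- start_dot (a point): Centre of the red dot, 18 mm across, flush with the roof top, on the line of the row 38 mm before the first tab.
- tab1_root (a point): Root (hinge line middle) of tab 1, 1 mm above the roof top. Tabs are white-lacquered tin tongues 14 mm wide, 22 mm long, 2 mm thick, roots 45 mm apart along the row; tab 1 is next to the red dot, tab 5 at the other end. It folds along the row, away from the dot.
- tab1 (a joint): Fold of tab 1 (rad): 0 upright, 1.57 flat on the roof away from the red dot; starts at 0.1 to 0.4. It stays where it is left; about 1 N at its tip bends it; it cannot bend back towards the dot past upright.
- tab2_root (a point): Root (hinge line middle) of tab 2, 1 mm above the roof top. Tabs are white-lacquered tin tongues 14 mm wide, 22 mm long, 2 mm thick, roots 45 mm apart along the row; tab 1 is next to the red dot, tab 5 at the other end. It folds along the row, away from the dot.
- tab2 (a joint): Fold of tab 2 (rad): 0 upright, 1.57 flat on the roof away from the red dot; starts at 0.1 to 0.4. It stays where it is left; about 1 N at its tip bends it; it cannot bend back towards the dot past upright.
- tab3_root (a point): Root (hinge line middle) of tab 3, 1 mm above the roof top. Tabs are white-lacquered tin tongues 14 mm wide, 22 mm long, 2 mm thick, roots 45 mm apart along the row; tab 1 is next to the red dot, tab 5 at the other end. It folds along the row, away from the dot.
- tab3 (a joint): Fold of tab 3 (rad): 0 upright, 1.57 flat on the roof away from the red dot; starts at 0.1 to 0.4. It stays where it is left; about 1 N at its tip bends it; it cannot bend back towards the dot past upright.
- tab4_root (a point): Root (hinge line middle) of tab 4, 1 mm above the roof top. Tabs are white-lacquered tin tongues 14 mm wide, 22 mm long, 2 mm thick, roots 45 mm apart along the row; tab 1 is next to the red dot, tab 5 at the other end. It folds along the row, away from the dot.
- tab4 (a joint): Fold of tab 4 (rad): 0 upright, 1.57 flat on the roof away from the red dot; starts at 0.1 to 0.4. It stays where it is left; about 1 N at its tip bends it; it cannot bend back towards the dot past upright.
- tab5_root (a point): Root (hinge line middle) of tab 5, 1 mm above the roof top. Tabs are white-lacquered tin tongues 14 mm wide, 22 mm long, 2 mm thick, roots 45 mm apart along the row; tab 1 is next to the red dot, tab 5 at the other end. It folds along the row, away from the dot.
- tab5 (a joint): Fold of tab 5 (rad): 0 upright, 1.57 flat on the roof away from the red dot; starts at 0.1 to 0.4. It stays where it is left; about 1 N at its tip bends it; it cannot bend back towards the dot past upright.
- key_a: Bystander, leave alone: brass winding key, lying flat near one long side of the roof, about 70 x 60 x 8 mm, origin under its stem
- key_b: Bystander, leave alone: second brass winding key, same as the first
- hammer: Bystander, leave alone: small jeweller's hammer with hickory handle, 205 mm long, 17 mm high, lying along the other side of the roof; origin under its middle
- jar: Bystander, leave alone: cobalt glass jar with steel lid, 64 mm across, 80 mm high; origin under its centre
- paint_can: Bystander, leave alone: yellow paint tin, 52 mm across, 60 mm high; origin under its centre
- spool: Bystander, leave alone: wooden spool, 40 mm across, 44 mm high; origin under its centre
- flap_edge (a point): Bystander, leave alone: middle of the free edge of the cream front flap (118 x 50 mm) of the red tin cash register toy (130 x 160 x 140 mm), which stands fixed on the shelf.

How it is judged:
By the outcome, as a careful person would: the job done as asked, in the order asked, and still so for the second after the job is handed in, with the robot touching nothing.
It also fails if it takes over 48 s, if anything falls off the work surface, if the arm or the gripper's body presses on something with over 40 N, if the wrist force passes 120 N, or if a joint passes its speed limit or range.

## Working session

There is one attempt and no reset: what is moved stays moved. The work goes in short steps, Python scripts to look and compute and a tool call to move; the robot and the scene stay as the last step left them, time stands still between calls to the robot, and variables do not carry over. Pictures are saved under pics/ and viewed, about 8 in all and at most 12, crops included, and the job is handed in when it is done.

Besides the shell and the picture viewer there is one more tool, called after "Request:" as name(argument=value, ...) on one line, values as JSON. step_arm: Moves the arm, as the interface text tells. Shifts and turns lie within -1 to 1; 1 stands for 40 cm of shift or 90 degrees of turn. Its arguments: {"type":"object","properties":{"targets":{"type":"array"},"grip_force":{"type":"number"}},"required":["targets"]}

```bash
mkdir -p pics; ls
python3 - <<'E'
from plant import env,camera
import cv2,numpy as np
for n in ("scene","side"):
    c=camera(n); cv2.imwrite(f"pics/{n}0.png",c["pixels"][:,:,::-1]); print(n,c["fx"],c["fy"],c["cx"],c["cy"],np.round(c["world_from_camera"],4).tolist())
s=env.read_state(); print(s)
E
```

```text
pics
scene 372.4077307978545 372.4077307978545 317.05003717446664 206.418447805282 [[0.575, 0.5315, -0.622, 1.2943], [0.818, -0.3566, 0.4514, -0.519], [0.0181, -0.7683, -0.6398, 0.8385], [0.0, 0.0, 0.0, 1.0]]
side 381.0004791749449 381.0004791749449 323.2533401778753 194.21912280966646 [[-0.7834, -0.3128, 0.5371, -0.0546], [-0.6215, 0.4056, -0.6703, 0.7213], [-0.0082, -0.8589, -0.5121, 0.6552], [0.0, 0.0, 0.0, 1.0]]
{'time_s': 0.1, 'joint_pos': array([ 1.20677665,  0.68991694, -0.19450711,  1.56627307,  0.15729346,
        0.90251938, -0.21511883]), 'joint_vel': array([ 0.00129265, -0.00064384, -0.00019357, -0.0029959 , -0.00089704,
       -0.00026727, -0.00207438]), 'joint_torque': array([-3.40101156e-03, -5.40599048e+01, -1.27113886e+00, -1.58986062e+01,
        9.45839449e-03,  4.37882976e-03, -1.46027327e-05]), 'position': array([ 0.24186133, -0.57568083,  0.2495446 ]), 'eef_rot': array([-8.30965204e-04,  9.80277521e-01,  1.97623979e-01, -2.34717858e-04]), 'contact_force': array([0.25214047, 0.71445457, 0.90988801]), 'moment': array([-0.02443394,  0.00439816,  0.02446243]), 'finger_gap': 0.08545794805913119}
```

View pics/scene0.png

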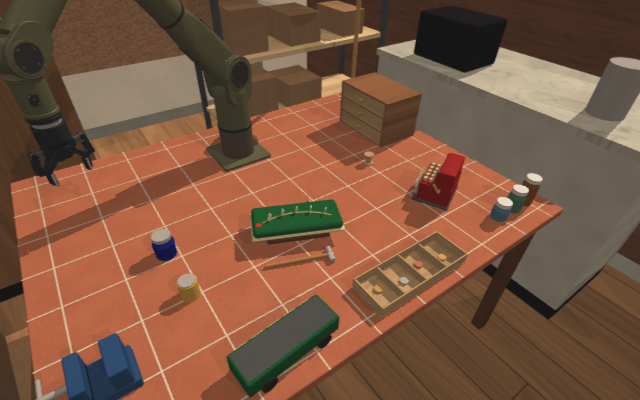

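View pics/side0.png

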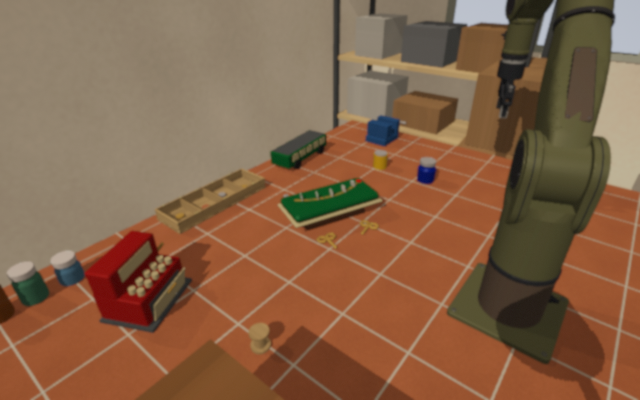

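The scene view shows the roof at about (297,218), with the red dot at (259,225) at its left end and the tabs running right to about (327,210). I'll enlarge both views.

Run:
```python
import cv2,numpy as np
a=cv2.imread("pics/scene0.png")[190:250,240:360]; b=cv2.imread("pics/side0.png")[170:230,270:390]
z=lambda i:cv2.resize(i,None,fx=6.5,fy=5,interpolation=cv2.INTER_CUBIC)
z=lambda i:cv2.resize(i,(600,300),interpolation=cv2.INTER_CUBIC)
cv2.imwrite("pics/crop0.png",np.vstack([z(a),z(b)]))
```

```text
(no output)
```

View pics/crop0.png

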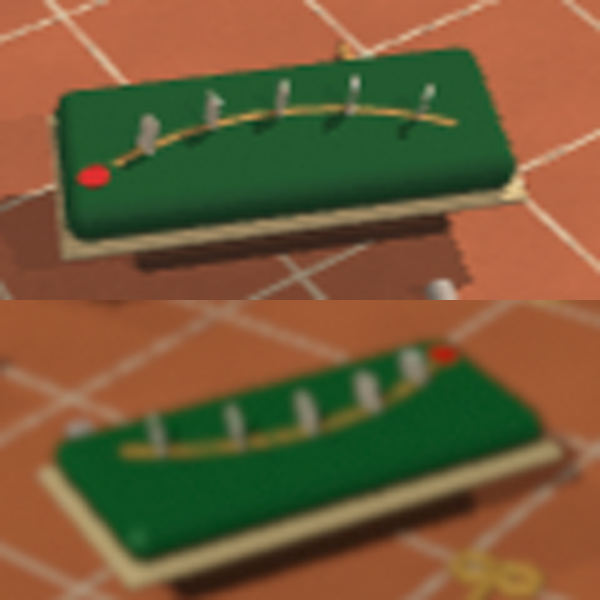

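The crop shows the red dot at crop (94,176) in the scene view and (444,355) in the side view. The five tab roots lie along the brass strip in both. Next I'll project these to the roof plane.

```bash
cat > h.py <<'E'
import numpy as np, cv2
SC=dict(f=372.4077,c=(317.05,206.418),T=np.array([[0.575,0.5315,-0.622,1.2943],[0.818,-0.3566,0.4514,-0.519],[0.0181,-0.7683,-0.6398,0.8385]]))
SD=dict(f=381.0005,c=(323.253,194.219),T=np.array([[-0.7834,-0.3128,0.5371,-0.0546],[-0.6215,0.4056,-0.6703,0.7213],[-0.0082,-0.8589,-0.5121,0.6552]]))
def onplane(C,uv,z):
    d=C["T"][:,:3]@np.array([(uv[0]-C["c"][0])/C["f"],(uv[1]-C["c"][1])/C["f"],1]); o=C["T"][:,3]
    return (o+d*(z-o[2])/d[2])
# nominal stand-frame row: chord angles, radius .2; s measured from tab3
def row(s,R=.2):
    a=s/R; return np.array([R*np.sin(a),R*(np.cos(a)-1)])   # bowed +y, tab3 apex
S=np.array([-.128,-.09,-.045,0,.045,.09])
def fit(P,M):
    p=P.mean(0);m=M.mean(0);U,_,V=np.linalg.svd((M-m).T@(P-p));R=V.T@np.diag([1,np.linalg.det(V.T@U.T)])@U.T
    return R,p-R@m
E
python3 - <<'E'
from h import *
a=np.array([(94,176),(149,152),(213,125),(282,112),(352,112),(421,119)])/5+[240,190]
b=np.array([(444,55),(418,78),(372,108),(310,131),(238,145),(160,152)])/5+[270,170]
A=np.array([onplane(SC,p,.072) for p in a]);B=np.array([onplane(SD,p,.072) for p in b])
M=np.array([row(s) for s in S])
for P in (A,B,(A+B)/2):
    print(np.round(P[:,:2],4).tolist(), np.round(np.linalg.norm(np.diff(P[:,:2],axis=0),axis=1),4))
    R,t=fit(P[:,:2],M); print("yaw",np.degrees(np.arctan2(R[1,0],R[0,0])),t, np.round((M@R.T+t-P[:,:2])*1e3,1).tolist())
E
```

```text
[[0.5236, -0.1754], [0.5232, -0.1372], [0.5234, -0.0917], [0.537, -0.0492], [0.5616, -0.0126], [0.5913, 0.0196]] [0.0382 0.0455 0.0445 0.0441 0.0439]
yaw 65.61642140374461 [ 0.53796783 -0.05011083] [[1.1, 0.1], [-3.0, -0.4], [0.7, -1.2], [1.0, -0.9], [-0.6, 1.0], [0.7, 1.3]]
[[0.5187, -0.1749], [0.515, -0.1405], [0.5161, -0.0932], [0.5294, -0.0489], [0.5532, -0.0105], [0.5842, 0.0233]] [0.0347 0.0473 0.0462 0.0451 0.0459]
yaw 66.58324155442203 [ 0.53032333 -0.04993781] [[0.5, -0.3], [-0.9, 2.8], [1.1, 0.3], [0.9, -1.0], [-0.5, -0.5], [-1.1, -1.3]]
[[0.5211, -0.1752], [0.5191, -0.1388], [0.5197, -0.0924], [0.5332, -0.0491], [0.5574, -0.0116], [0.5878, 0.0214]] [0.0364 0.0464 0.0454 0.0446 0.0449]
yaw 66.10476060954497 [ 0.5341433  -0.05002394] [[0.8, -0.1], [-1.9, 1.2], [0.9, -0.4], [1.0, -1.0], [-0.5, 0.3], [-0.2, 0.0]]
```

```bash
cat >> h.py <<'E'
from scipy.spatial.transform import Rotation as Ro
def rel(p0,q0,p,yaw_deg):
    R0=Ro.from_quat(np.roll(q0,-1)).as_matrix(); c,s=np.cos(np.radians(yaw_deg)),np.sin(np.radians(yaw_deg))
    R1=np.array([[c,s,0],[s,-c,0],[0,0,-1]])
    return np.round(np.r_[R0.T@(np.array(p)-p0)/.4, Ro.from_matrix(R0.T@R1).as_rotvec()/(np.pi/2)],4)
E
python3 - <<'E'
from h import *; from plant import env
s=env.read_state(); print(rel(s["position"],s["eef_rot"],[.53,-.06,.23],66))
E
```

```text
[ 1.1636e+00 -9.0930e-01  5.0300e-02 -1.1000e-03 -3.0000e-04 -4.8000e-01]
```

Request:
step_arm(targets=[{"claw": -1,"tx": 0.05,"ty": -0.04,"tz": 0,"rx": 0,"ry": 0,"rz": -0.03},{"claw": -1,"tx": 0.13,"ty": -0.1,"tz": 0,"rx": 0,"ry": 0,"rz": -0.07},{"claw": -1,"tx": 0.21,"ty": -0.16,"tz": 0,"rx": 0,"ry": 0,"rz": -0.11},{"claw": -1,"tx": 0.29,"ty": -0.22,"tz": 0,"rx": 0,"ry": 0,"rz": -0.15},{"claw": -1,"tx": 0.37,"ty": -0.28,"tz": 0,"rx": 0,"ry": 0,"rz": -0.18},{"claw": -1,"tx": 0.45,"ty": -0.34,"tz": 0,"rx": 0,"ry": 0,"rz": -0.21},{"claw": -1,"tx": 0.53,"ty": -0.4,"tz": 0,"rx": 0,"ry": 0,"rz": -0.24},{"claw": -1,"tx": 0.6,"ty": -0.46,"tz": 0,"rx": 0,"ry": 0,"rz": -0.26},{"claw": -1,"tx": 0.6,"ty": -0.46,"tz": 0,"rx": 0,"ry": 0,"rz": -0.26}])

```text
time_s: 0.85
position: [0.3967, -0.3051, 0.2505]
eef_rot: [-0.002, 0.917, 0.399, 0.002]
contact_force: [0.8, -0.3, 0.7]
finger_gap: 0.0001
```

Run:
```python
from h import *; from plant import env
s=env.read_state(); print(s["joint_pos"],rel(s["position"],s["eef_rot"],[.53,-.06,.23],66))
```

```text
[ 0.76172343  0.5372541  -0.30198627  1.9299277   0.22701844  0.70725378
 -0.42378332] [ 6.750e-01 -1.739e-01  5.550e-02 -3.000e-04 -3.900e-03 -2.109e-01]
```

Request:
step_arm(targets=[{"claw": -1,"tx": 0.08,"ty": -0.02,"tz": 0,"rx": 0,"ry": 0,"rz": -0.03},{"claw": -1,"tx": 0.17,"ty": -0.04,"tz": 0.01,"rx": 0,"ry": 0,"rz": -0.06},{"claw": -1,"tx": 0.26,"ty": -0.06,"tz": 0.02,"rx": 0,"ry": 0,"rz": -0.09},{"claw": -1,"tx": 0.35,"ty": -0.08,"tz": 0.03,"rx": 0,"ry": 0,"rz": -0.12},{"claw": -1,"tx": 0.44,"ty": -0.11,"tz": 0.04,"rx": 0,"ry": 0,"rz": -0.15},{"claw": -1,"tx": 0.53,"ty": -0.14,"tz": 0.05,"rx": 0,"ry": 0,"rz": -0.18},{"claw": -1,"tx": 0.61,"ty": -0.16,"tz": 0.055,"rx": 0,"ry": 0,"rz": -0.2},{"claw": -1,"tx": 0.675,"ty": -0.174,"tz": 0.055,"rx": 0,"ry": 0.0,"rz": -0.21},{"claw": -1,"tx": 0.675,"ty": -0.174,"tz": 0.055,"rx": 0,"ry": 0.0,"rz": -0.21},{"claw": -1,"tx": 0.675,"ty": -0.174,"tz": 0.055,"rx": 0,"ry": 0.0,"rz": -0.21}])

```text
time_s: 1.68
position: [0.5292, -0.0689, 0.228]
eef_rot: [-0.0, 0.842, 0.539, 0.0]
contact_force: [-0.6, -0.8, -0.6]
finger_gap: 0.0001
```

Run:
```python
from h import *; from plant import env,camera
import cv2,pickle
s=env.read_state(); print(s["joint_pos"],s["position"],s["joint_vel"].max())
c=camera("wrist");cv2.imwrite("pics/w1.png",c["pixels"][:,:,::-1]); print(c["fx"],c["cx"],c["cy"],c["world_from_camera"])
c2=camera("scene");cv2.imwrite("pics/s1.png",c2["pixels"][:,:,::-1])
pickle.dump(c,open("w1.pkl","wb"))
```

```text
[ 0.25290323  0.61336814 -0.33929284  1.86096553  0.29488034  0.71665706
 -0.68471954] [ 0.52921739 -0.06894031  0.2279574 ] 0.049075122105987586
309.70691628693146 319.57228966961253 199.20413127376128 [[ 9.08655634e-01 -3.96343278e-01 -1.31365690e-01  5.63886275e-01]
 [-4.17546186e-01 -8.62775675e-01 -2.85084753e-01  4.51563642e-03]
 [-3.47696293e-04  3.13895110e-01 -9.49457603e-01  3.51386546e-01]
 [ 0.00000000e+00  0.00000000e+00  0.00000000e+00  1.00000000e+00]]
```

View pics/w1.png

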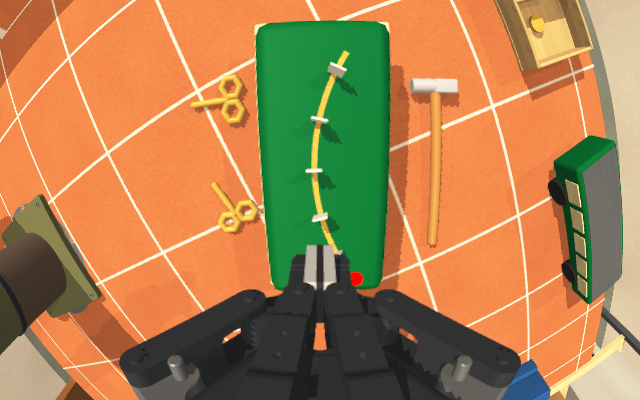

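The wrist view shows tabs 2–5 along the strip at about (318,218), (314,171), (318,121) and (336,71). The dot at (356,279) is partly hidden. I'll enlarge it.

Run:
```python
import cv2,numpy as np
a=cv2.imread("pics/w1.png")
z=lambda i:cv2.resize(i,None,fx=6,fy=6,interpolation=cv2.INTER_CUBIC)
cv2.imwrite("pics/w1c.png",np.hstack([z(a[50:140,300:360]),z(a[155:245,300:360])]))
```

```text
(no output)
```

View pics/w1c.png

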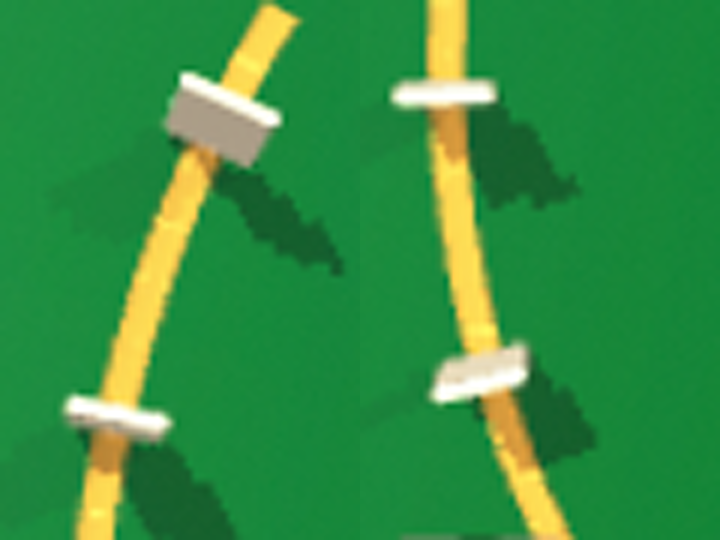

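The crop gives root pixels of about (334.7,75), (318.7,120.8), (315,170.8) and (320.2,214).

Run:
```python
from h import *; import pickle
c=pickle.load(open("w1.pkl","rb")); T=c["world_from_camera"]
def wp(u,v,z=.072):
    x,y=u-c["cx"],v-c["cy"]; r=np.hypot(x,y); th=r/c["fx"]
    d=T[:3,:3]@np.array([np.sin(th)*x/r,np.sin(th)*y/r,np.cos(th)]); o=T[:3,3]; return (o+d*(z-o[2])/d[2])[:2]
im=c["pixels"].astype(int); m=(im[...,0]>180)&(im[...,1]<60)&(im[...,2]<60); m[:260]=0;m[300:]=0;m[:,:330]=0;m[:,380:]=0
ys,xs=np.nonzero(m); print("red",xs.min(),xs.max(),ys.min(),ys.max(),xs.mean(),ys.mean())
W=np.array([wp(320.2,214),wp(315,170.8),wp(318.7,120.8),wp(334.7,75)])
M=np.array([row(s) for s in S])
R,t=fit(W,M[2:]); print(np.round(W,4).tolist(),np.linalg.norm(np.diff(W,axis=0),axis=1),"yaw",np.degrees(np.arctan2(R[1,0],R[0,0])),t)
print(np.round((M[2:]@R.T+t-W)*1e3,1).tolist(),"dot pred",R@M[0]+t,"dot seen",wp(xs.mean(),ys.mean()))
# strip centre line residual from the fitted circle
y=(im[...,0]>200)&(im[...,1]>150)&(im[...,2]<110)
C=t+R@np.array([0,-.2])
for v in (90,105,140,155,190,200,230,240):
    xs=np.nonzero(y[v,290:360])[0]+290
    if len(xs): print(v,xs.mean(),len(xs),"radius",np.linalg.norm(wp(xs.mean(),v)-C))
```

```text
red 350 362 272 285 355.87786259541986 278.19847328244276
[[0.5195, -0.0933], [0.5329, -0.0525], [0.5554, -0.0119], [0.5855, 0.0199]] [0.04299254 0.04632598 0.04381742] yaw 66.34592190844937 [ 0.53273334 -0.05137391]
[[-0.0, -1.0], [-0.2, 1.1], [-0.1, -0.6], [0.4, 0.5]] dot pred [ 0.52106818 -0.17665864] dot seen [ 0.52336256 -0.17633375]
90 327.5 6 radius 0.2005296035554414
105 322.5 6 radius 0.2004707749834037
140 315.5 6 radius 0.20024602846795408
155 314.0 5 radius 0.20045194749261902
190 316.0 5 radius 0.19978839218756692
200 317.0 5 radius 0.20026991818481255
230 325.0 5 radius 0.20028798154271157
240 329.5 6 radius 0.1998229132168084
```

```bash
cat >> h.py <<'E'
TT=np.array([.533,-.0512]); YAW=66.3
def world(s,R=.2):
    c,n=np.cos(np.radians(YAW)),np.sin(np.radians(YAW)); return np.array([[c,-n],[n,c]])@row(s)+TT, YAW-np.degrees(s/R)
E
python3 - <<'E'
from h import *; from plant import env
s=env.read_state(); p,y=world(-.128); print(s["position"],s["eef_rot"],p,y)
for z in (.15,.1): print(rel(s["position"],s["eef_rot"],[*p,z],y))
E
```

```text
[ 0.52795102 -0.07198612  0.22790869] [ 8.95002827e-05  8.43379383e-01  5.37317572e-01 -1.01735942e-03] [ 0.52123443 -0.17647534] 102.96929888837269
[-0.2435  0.0954  0.1951 -0.001   0.0009 -0.4219]
[-0.2433  0.0955  0.3201 -0.001   0.0009 -0.4219]
```

Request:
step_arm(targets=[{"claw": -1,"tx": -0.03,"ty": 0.01,"tz": 0.02,"rx": 0,"ry": 0,"rz": -0.05},{"claw": -1,"tx": -0.08,"ty": 0.03,"tz": 0.06,"rx": 0,"ry": 0,"rz": -0.12},{"claw": -1,"tx": -0.13,"ty": 0.05,"tz": 0.1,"rx": 0,"ry": 0,"rz": -0.19},{"claw": -1,"tx": -0.18,"ty": 0.07,"tz": 0.14,"rx": 0,"ry": 0,"rz": -0.26},{"claw": -1,"tx": -0.22,"ty": 0.09,"tz": 0.17,"rx": 0,"ry": 0,"rz": -0.33},{"claw": -1,"tx": -0.2435,"ty": 0.0954,"tz": 0.195,"rx": 0,"ry": 0,"rz": -0.39},{"claw": -1,"tx": -0.2435,"ty": 0.0954,"tz": 0.195,"rx": 0,"ry": 0,"rz": -0.422},{"claw": -1,"tx": -0.2435,"ty": 0.0954,"tz": 0.195,"rx": 0,"ry": 0,"rz": -0.422},{"claw": -1,"tx": -0.2435,"ty": 0.0954,"tz": 0.195,"rx": 0,"ry": 0,"rz": -0.422},{"claw": -1,"tx": -0.2435,"ty": 0.0954,"tz": 0.195,"rx": 0,"ry": 0,"rz": -0.422},{"claw": -1,"tx": -0.2435,"ty": 0.0954,"tz": 0.195,"rx": 0,"ry": 0,"rz": -0.422},{"claw": -1,"tx": -0.2435,"ty": 0.0954,"tz": 0.195,"rx": 0,"ry": 0,"rz": -0.422}])

```text
time_s: 2.78
position: [0.5226, -0.1747, 0.1507]
eef_rot: [0.0, 0.622, 0.783, 0.0]
contact_force: [0.2, -0.2, 0.4]
finger_gap: -0.0001
```

Run:
```python
from h import *; from plant import env,camera
F=[]
for i in range(8):
    s=env.read_state(); F.append(s["contact_force"]); 
    if i in(0,7): print(s["position"],s["eef_rot"])
    if i<7: camera("side")
print(np.mean(F,0),np.std(F,0))
p,y=world(-.128)
for z in (.15,.1): print(rel(s["position"],s["eef_rot"],[*p,z],y))
```

```text
[ 0.52256652 -0.17473819  0.15072682] [3.75329760e-04 6.22020151e-01 7.83001143e-01 3.13354526e-05]
[ 0.52240473 -0.17489221  0.1503209 ] [ 5.33432104e-05  6.21945638e-01  7.83060418e-01 -5.31344626e-05]
[ 0.22176099  0.23066496 -0.1512205 ] [0.35391551 0.48527588 0.53050115]
[-0.0032 -0.0037  0.0008 -0.      0.0001  0.0013]
[-3.200e-03 -3.700e-03  1.258e-01 -0.000e+00  1.000e-04  1.300e-03]
```

Request:
step_arm(targets=[{"claw": -1,"tx": -0.003,"ty": -0.004,"tz": 0.04,"rx": 0,"ry": 0,"rz": 0},{"claw": -1,"tx": -0.003,"ty": -0.004,"tz": 0.08,"rx": 0,"ry": 0,"rz": 0},{"claw": -1,"tx": -0.003,"ty": -0.004,"tz": 0.11,"rx": 0,"ry": 0,"rz": 0},{"claw": -1,"tx": -0.003,"ty": -0.004,"tz": 0.125,"rx": 0,"ry": 0,"rz": 0},{"claw": -1,"tx": -0.003,"ty": -0.004,"tz": 0.125,"rx": 0,"ry": 0,"rz": 0},{"claw": -1,"tx": -0.003,"ty": -0.004,"tz": 0.125,"rx": 0,"ry": 0,"rz": 0},{"claw": -1,"tx": -0.003,"ty": -0.004,"tz": 0.125,"rx": 0,"ry": 0,"rz": 0}])

```text
time_s: 3.72
position: [0.5217, -0.1765, 0.1009]
eef_rot: [0.001, 0.622, 0.783, 0.0]
contact_force: [0.1, -0.5, 0.1]
finger_gap: 0.0
```

```bash
cat >> h.py <<'E'
def feel(n=10):
    from plant import env,camera
    F=[];P=[]
    for i in range(n):
        s=env.read_state();F.append(s["contact_force"]);P.append(s["position"]); c=camera("side")
    p=np.mean(P,0);q=s["eef_rot"]; print("pos",np.round(p,4),"force",np.round(np.mean(F,0),2)); return p,q,c
E
python3 - <<'E'
from h import *; from plant import camera
p,q,c=feel(10); d=camera("scene")
w,y=world(-.128); print(rel(p,q,[*w,.1],y))
z=lambda i:cv2.resize(i[:,:,::-1],(600,300),interpolation=cv2.INTER_CUBIC)
cv2.imwrite("pics/crop1.png",np.vstack([z(d["pixels"][190:250,220:340]),z(c["pixels"][150:210,290:410])]))
E
```

```text
pos [ 0.5214 -0.1766  0.1008] force [-0.05 -0.01 -0.03]
[ 0.0004 -0.0004  0.002   0.0002  0.0001  0.0011]
```

View pics/crop1.png

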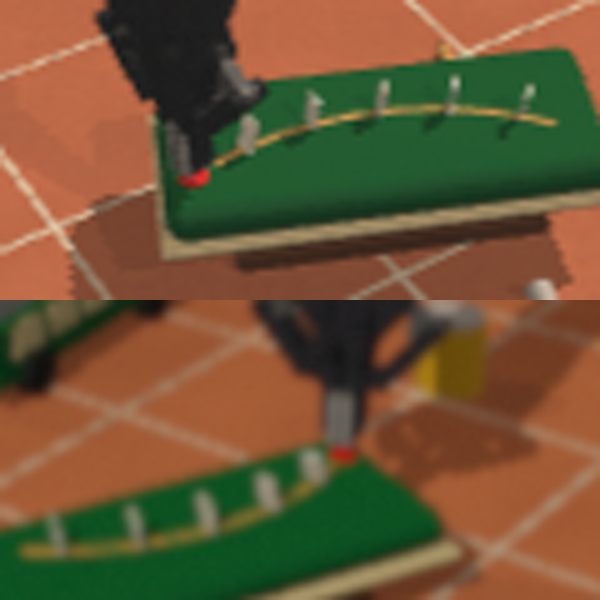

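The shut fingertips stand just over the red dot in both views, a few millimetres above it. Next I'll feel gently for the roof.

Request:
step_arm(targets=[{"claw": -1,"tx": 0,"ty": 0,"tz": 0.01,"rx": 0,"ry": 0,"rz": 0},{"claw": -1,"tx": 0,"ty": 0,"tz": 0.0175,"rx": 0,"ry": 0,"rz": 0},{"claw": -1,"tx": 0,"ty": 0,"tz": 0.0175,"rx": 0,"ry": 0,"rz": 0},{"claw": -1,"tx": 0,"ty": 0,"tz": 0.0175,"rx": 0,"ry": 0,"rz": 0},{"claw": -1,"tx": 0,"ty": 0,"tz": 0.0175,"rx": 0,"ry": 0,"rz": 0}])

```text
time_s: 4.68
position: [0.5211, -0.1765, 0.0932]
eef_rot: [-0.0, 0.622, 0.783, -0.0]
contact_force: [-0.3, 0.0, -0.5]
finger_gap: -0.0002
```

```bash
python3 -c "
from h import *
feel(12)"
```

```text
pos [ 0.5212 -0.1765  0.0933] force [ 0.04  0.17 -0.22]
```

Request:
step_arm(targets=[{"claw": -1,"tx": 0,"ty": 0,"tz": 0.005,"rx": 0,"ry": 0,"rz": 0},{"claw": -1,"tx": 0,"ty": 0,"tz": 0.005,"rx": 0,"ry": 0,"rz": 0},{"claw": -1,"tx": 0,"ty": 0,"tz": 0.005,"rx": 0,"ry": 0,"rz": 0},{"claw": -1,"tx": 0,"ty": 0,"tz": 0.005,"rx": 0,"ry": 0,"rz": 0}])

```text
time_s: 5.62
position: [0.5211, -0.1765, 0.0912]
eef_rot: [-0.0, 0.622, 0.783, -0.0]
contact_force: [0.4, -0.2, -0.4]
finger_gap: 0.0
```

```bash
python3 -c "
from h import *
feel(12)"
```

```text
pos [ 0.5211 -0.1765  0.0913] force [0.1  0.16 0.08]
```

Request:
step_arm(targets=[{"claw": -1,"tx": 0,"ty": 0,"tz": 0.004,"rx": 0,"ry": 0,"rz": 0},{"claw": -1,"tx": 0,"ty": 0,"tz": 0.004,"rx": 0,"ry": 0,"rz": 0},{"claw": -1,"tx": 0,"ty": 0,"tz": 0.004,"rx": 0,"ry": 0,"rz": 0},{"claw": -1,"tx": 0,"ty": 0,"tz": 0.004,"rx": 0,"ry": 0,"rz": 0}])

```text
time_s: 6.55
position: [0.5212, -0.1766, 0.0898]
eef_rot: [0.0, 0.622, 0.783, 0.0]
contact_force: [0.3, -0.4, 1.4]
finger_gap: 0.0002
```

```bash
python3 -c "
from h import *
feel(12)"
```

```text
pos [ 0.5212 -0.1765  0.0898] force [ 0.36 -0.06  1.46]
```

Contact was at TCP z ≈ 0.0912, which agrees with a fingertip 19 mm ahead of the TCP and the roof top at 72 mm. I'll run the row at TCP z ≈ 0.0935, following the arc.

```bash
cat >> h.py <<'E'
def plan(s0,s1,n=12,z=.0936):
    from plant import env
    st=env.read_state(); print(np.round(st["position"],4),np.round(st["contact_force"],1),"want",world(s0))
    for s in np.linspace(s0,s1,n+1)[1:]:
        w,y=world(s); print(round(s,4),np.round(rel(st["position"],st["eef_rot"],[*w,z],y),3))
E
python3 -c "
from h import *
plan(-.128,-.062)"
```

```text
[ 0.5212 -0.1765  0.0897] [ 0.5 -0.1  1. ] want (array([ 0.52123443, -0.17647534]), np.float64(102.96929888837269))
-0.1225 [ 0.014  0.    -0.01   0.     0.     0.019]
-0.117 [ 0.028  0.001 -0.01   0.     0.     0.036]
-0.1115 [ 0.041  0.002 -0.01   0.     0.     0.054]
-0.106 [ 0.055  0.003 -0.01   0.     0.     0.071]
-0.1005 [ 0.069  0.005 -0.01   0.     0.     0.089]
-0.095 [ 0.082  0.007 -0.01   0.     0.     0.106]
-0.0895 [ 0.096  0.01  -0.01   0.     0.     0.124]
-0.084 [ 0.109  0.012 -0.01   0.     0.     0.141]
-0.0785 [ 0.123  0.016 -0.01   0.     0.     0.159]
-0.073 [ 0.136  0.019 -0.01   0.     0.     0.176]
-0.0675 [ 0.149  0.023 -0.01   0.     0.     0.194]
-0.062 [ 0.162  0.027 -0.01   0.     0.     0.211]
```

Request:
step_arm(targets=[{"claw": -1,"tx": 0.005,"ty": 0,"tz": -0.009,"rx": 0,"ry": 0,"rz": 0.006},{"claw": -1,"tx": 0.022,"ty": 0.001,"tz": -0.01,"rx": 0,"ry": 0,"rz": 0.03},{"claw": -1,"tx": 0.041,"ty": 0.002,"tz": -0.01,"rx": 0,"ry": 0,"rz": 0.054},{"claw": -1,"tx": 0.055,"ty": 0.003,"tz": -0.01,"rx": 0,"ry": 0,"rz": 0.071},{"claw": -1,"tx": 0.069,"ty": 0.005,"tz": -0.01,"rx": 0,"ry": 0,"rz": 0.089},{"claw": -1,"tx": 0.082,"ty": 0.007,"tz": -0.01,"rx": 0,"ry": 0,"rz": 0.106},{"claw": -1,"tx": 0.096,"ty": 0.01,"tz": -0.01,"rx": 0,"ry": 0,"rz": 0.124},{"claw": -1,"tx": 0.109,"ty": 0.012,"tz": -0.01,"rx": 0,"ry": 0,"rz": 0.141},{"claw": -1,"tx": 0.123,"ty": 0.016,"tz": -0.01,"rx": 0,"ry": 0,"rz": 0.159},{"claw": -1,"tx": 0.136,"ty": 0.019,"tz": -0.01,"rx": 0,"ry": 0,"rz": 0.176},{"claw": -1,"tx": 0.149,"ty": 0.023,"tz": -0.01,"rx": 0,"ry": 0,"rz": 0.194},{"claw": -1,"tx": 0.155,"ty": 0.025,"tz": -0.01,"rx": 0,"ry": 0,"rz": 0.202}])

```text
time_s: 8.15
position: [0.5167, -0.1129, 0.0939]
eef_rot: [-0.0, 0.738, 0.675, 0.0]
contact_force: [-0.0, -1.0, 0.2]
finger_gap: 0.0001
```

Run:
```python
from h import *
from plant import camera
p,q,c=feel(6);d=camera("scene");w=camera("wrist")
print(world(-.0645))
z=lambda i,s:cv2.resize(i[:,:,::-1],s,interpolation=cv2.INTER_CUBIC)
cv2.imwrite("pics/crop2.png",np.vstack([z(d["pixels"][190:250,220:340],(500,250)),z(c["pixels"][150:210,290:410],(500,250))]))
plan(-.0645,.0015)
```

```text
pos [ 0.5168 -0.1132  0.0938] force [-0.02  0.5   0.82]
(array([ 0.51696265, -0.11338618]), np.float64(84.77788889296905))
[ 0.5168 -0.1141  0.0937] [0.5 1.2 0.8] want (array([ 0.51696265, -0.11338618]), np.float64(84.77788889296905))
-0.059 [ 0.016  0.     0.    -0.    -0.     0.019]
-0.0535 [ 0.029  0.001  0.    -0.    -0.     0.036]
-0.048 [ 0.043  0.002  0.    -0.    -0.     0.054]
-0.0425 [ 0.057  0.004  0.    -0.    -0.     0.071]
-0.037 [ 0.07   0.005  0.    -0.    -0.     0.089]
-0.0315 [ 0.084  0.007  0.    -0.    -0.     0.106]
-0.026 [ 0.097  0.01   0.    -0.    -0.     0.124]
-0.0205 [ 0.111  0.013  0.    -0.    -0.     0.141]
-0.015 [ 0.124  0.016  0.    -0.    -0.     0.159]
-0.0095 [ 0.138  0.019  0.    -0.    -0.     0.176]
-0.004 [ 0.151  0.023  0.    -0.    -0.     0.194]
0.0015 [ 0.164  0.028  0.    -0.    -0.     0.211]
```

View pics/crop2.png

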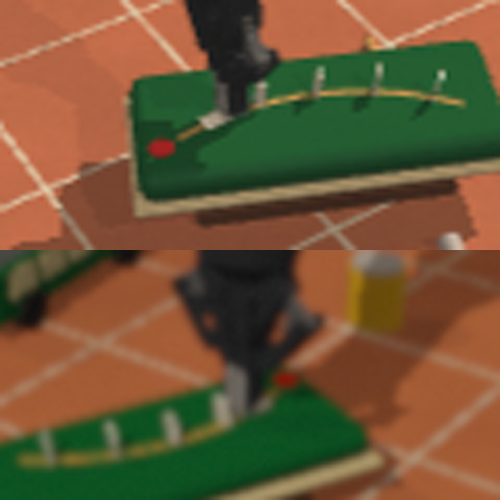

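Tab 1 lies flat behind the fingers, and tab 2 stands just ahead. The force is only about 0.8 N. I'll continue.

Request:
step_arm(targets=[{"claw": -1,"tx": 0.014,"ty": 0,"tz": 0,"rx": 0,"ry": 0,"rz": 0.019},{"claw": -1,"tx": 0.029,"ty": 0.001,"tz": 0,"rx": 0,"ry": 0,"rz": 0.036},{"claw": -1,"tx": 0.043,"ty": 0.002,"tz": 0,"rx": 0,"ry": 0,"rz": 0.054},{"claw": -1,"tx": 0.057,"ty": 0.004,"tz": 0,"rx": 0,"ry": 0,"rz": 0.071},{"claw": -1,"tx": 0.07,"ty": 0.005,"tz": 0,"rx": 0,"ry": 0,"rz": 0.089},{"claw": -1,"tx": 0.084,"ty": 0.007,"tz": 0,"rx": 0,"ry": 0,"rz": 0.106},{"claw": -1,"tx": 0.097,"ty": 0.01,"tz": 0,"rx": 0,"ry": 0,"rz": 0.124},{"claw": -1,"tx": 0.111,"ty": 0.013,"tz": 0,"rx": 0,"ry": 0,"rz": 0.141},{"claw": -1,"tx": 0.124,"ty": 0.016,"tz": 0,"rx": 0,"ry": 0,"rz": 0.159},{"claw": -1,"tx": 0.138,"ty": 0.019,"tz": 0,"rx": 0,"ry": 0,"rz": 0.176},{"claw": -1,"tx": 0.151,"ty": 0.023,"tz": 0,"rx": 0,"ry": 0,"rz": 0.194},{"claw": -1,"tx": 0.157,"ty": 0.025,"tz": 0,"rx": 0,"ry": 0,"rz": 0.202}])

```text
time_s: 9.55
position: [0.5313, -0.0536, 0.0935]
eef_rot: [0.0, 0.836, 0.548, -0.002]
contact_force: [-0.9, -3.5, 1.9]
finger_gap: 0.0002
```

Run:
```python
from h import *
feel(6); plan(-.0012,.0648)
```

```text
pos [ 0.532  -0.0524  0.0936] force [-0.96 -1.97  1.41]
[ 0.5322 -0.0521  0.0937] [-0.9 -1.9  1.8] want (array([ 0.53252096, -0.05230024]), np.float64(66.6437746770785))
0.0043 [ 0.014  0.001  0.    -0.    -0.     0.018]
0.0098 [ 0.027  0.002  0.    -0.    -0.     0.036]
0.0153 [ 0.041  0.003  0.    -0.    -0.     0.053]
0.0208 [ 0.055  0.004  0.    -0.    -0.     0.071]
0.0263 [ 0.068  0.006  0.    -0.    -0.     0.088]
0.0318 [ 0.082  0.008  0.    -0.    -0.     0.106]
0.0373 [ 0.095  0.01   0.    -0.    -0.     0.123]
0.0428 [ 0.109  0.013  0.    -0.    -0.     0.141]
0.0483 [ 0.122  0.016  0.    -0.    -0.     0.158]
0.0538 [ 0.136  0.02   0.    -0.    -0.     0.176]
0.0593 [ 0.149  0.024  0.    -0.    -0.     0.193]
0.0648 [ 0.162  0.028  0.    -0.    -0.     0.211]
```

Request:
step_arm(targets=[{"claw": -1,"tx": 0.014,"ty": 0.001,"tz": 0,"rx": 0,"ry": 0,"rz": 0.018},{"claw": -1,"tx": 0.027,"ty": 0.002,"tz": 0,"rx": 0,"ry": 0,"rz": 0.036},{"claw": -1,"tx": 0.041,"ty": 0.003,"tz": 0,"rx": 0,"ry": 0,"rz": 0.053},{"claw": -1,"tx": 0.055,"ty": 0.004,"tz": 0,"rx": 0,"ry": 0,"rz": 0.071},{"claw": -1,"tx": 0.068,"ty": 0.006,"tz": 0,"rx": 0,"ry": 0,"rz": 0.088},{"claw": -1,"tx": 0.082,"ty": 0.008,"tz": 0,"rx": 0,"ry": 0,"rz": 0.106},{"claw": -1,"tx": 0.095,"ty": 0.01,"tz": 0,"rx": 0,"ry": 0,"rz": 0.123},{"claw": -1,"tx": 0.109,"ty": 0.013,"tz": 0,"rx": 0,"ry": 0,"rz": 0.141},{"claw": -1,"tx": 0.122,"ty": 0.016,"tz": 0,"rx": 0,"ry": 0,"rz": 0.158},{"claw": -1,"tx": 0.136,"ty": 0.02,"tz": 0,"rx": 0,"ry": 0,"rz": 0.176},{"claw": -1,"tx": 0.149,"ty": 0.024,"tz": 0,"rx": 0,"ry": 0,"rz": 0.193},{"claw": -1,"tx": 0.162,"ty": 0.028,"tz": 0,"rx": 0,"ry": 0,"rz": 0.211}])

```text
time_s: 10.85
position: [0.5693, 0.0042, 0.0938]
eef_rot: [-0.0, 0.915, 0.404, 0.001]
contact_force: [-0.4, -0.3, 0.2]
finger_gap: 0.0004
```

Run:
```python
from h import *
feel(6); plan(.0648,.1198,11)
```

```text
pos [0.5693 0.0043 0.0938] force [ 0.31 -0.02  0.25]
[0.5684 0.003  0.0937] [ 0.4 -0.9  0.2] want (array([0.56812136, 0.00291954]), np.float64(47.736167437761324))
0.0698 [ 0.012 -0.     0.     0.    -0.     0.016]
0.0748 [ 0.024  0.     0.     0.    -0.     0.032]
0.0798 [ 0.037  0.001  0.     0.    -0.     0.048]
0.0848 [ 0.049  0.002  0.     0.    -0.     0.064]
0.0898 [ 0.062  0.003  0.     0.    -0.     0.08 ]
0.0948 [ 0.074  0.005  0.     0.    -0.     0.095]
0.0998 [ 0.086  0.007  0.     0.    -0.     0.111]
0.1048 [ 0.099  0.01   0.     0.    -0.     0.127]
0.1098 [ 0.111  0.012  0.     0.    -0.     0.143]
0.1148 [ 0.123  0.015  0.     0.    -0.     0.159]
0.1198 [ 0.135  0.018  0.     0.    -0.     0.175]
```

Request:
step_arm(targets=[{"claw": -1,"tx": 0.012,"ty": 0,"tz": 0,"rx": 0,"ry": 0,"rz": 0.016},{"claw": -1,"tx": 0.024,"ty": 0,"tz": 0,"rx": 0,"ry": 0,"rz": 0.032},{"claw": -1,"tx": 0.037,"ty": 0.001,"tz": 0,"rx": 0,"ry": 0,"rz": 0.048},{"claw": -1,"tx": 0.049,"ty": 0.002,"tz": 0,"rx": 0,"ry": 0,"rz": 0.064},{"claw": -1,"tx": 0.062,"ty": 0.003,"tz": 0,"rx": 0,"ry": 0,"rz": 0.08},{"claw": -1,"tx": 0.074,"ty": 0.005,"tz": 0,"rx": 0,"ry": 0,"rz": 0.095},{"claw": -1,"tx": 0.086,"ty": 0.007,"tz": 0,"rx": 0,"ry": 0,"rz": 0.111},{"claw": -1,"tx": 0.099,"ty": 0.01,"tz": 0,"rx": 0,"ry": 0,"rz": 0.127},{"claw": -1,"tx": 0.111,"ty": 0.012,"tz": 0,"rx": 0,"ry": 0,"rz": 0.143},{"claw": -1,"tx": 0.123,"ty": 0.015,"tz": 0,"rx": 0,"ry": 0,"rz": 0.159},{"claw": -1,"tx": 0.135,"ty": 0.018,"tz": 0,"rx": 0,"ry": 0,"rz": 0.175},{"claw": -1,"tx": 0.135,"ty": 0.018,"tz": 0,"rx": 0,"ry": 0,"rz": 0.175}])

```text
time_s: 12.15
position: [0.6114, 0.0394, 0.0938]
eef_rot: [-0.0, 0.961, 0.275, 0.001]
contact_force: [-0.4, -0.3, 0.6]
finger_gap: 0.0
```

Run:
```python
from h import *
p,q,c=feel(6); from plant import camera
d=camera("scene")
z=lambda i,s:cv2.resize(i[:,:,::-1],s,interpolation=cv2.INTER_CUBIC)
cv2.imwrite("pics/crop3.png",np.vstack([z(d["pixels"][190:250,240:360],(600,300)),z(c["pixels"][170:230,270:390],(600,300))]))
```

```text
pos [0.6104 0.0385 0.0937] force [0.29 0.32 0.17]
```

View pics/crop3.png

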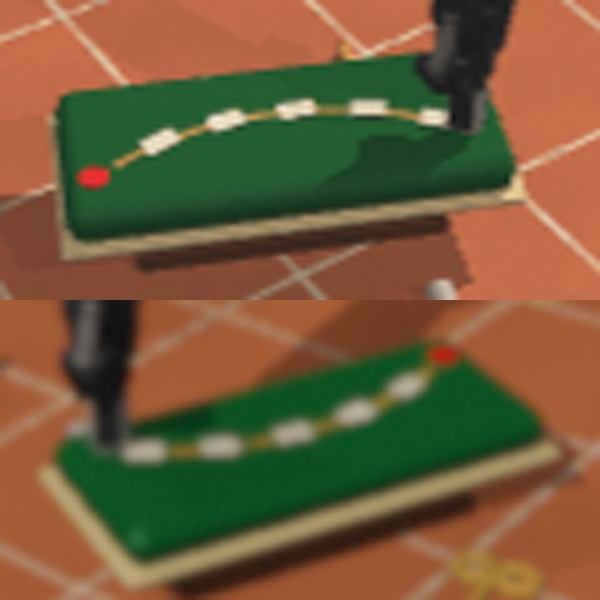

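All five tabs lie flat along the strip, with the fingers at the far end past tab 5. I'll rise clear of the roof.

Request:
step_arm(targets=[{"claw": -1,"tx": 0.005,"ty": 0,"tz": -0.03,"rx": 0,"ry": 0,"rz": 0},{"claw": -1,"tx": 0.005,"ty": 0,"tz": -0.1,"rx": 0,"ry": 0,"rz": 0},{"claw": -1,"tx": 0.005,"ty": 0,"tz": -0.2,"rx": 0,"ry": 0,"rz": 0},{"claw": -1,"tx": 0.005,"ty": 0,"tz": -0.3,"rx": 0,"ry": 0,"rz": 0},{"claw": -1,"tx": 0.005,"ty": 0,"tz": -0.38,"rx": 0,"ry": 0,"rz": 0},{"claw": -1,"tx": 0.005,"ty": 0,"tz": -0.4,"rx": 0,"ry": 0,"rz": 0},{"claw": -1,"tx": 0.005,"ty": 0,"tz": -0.4,"rx": 0,"ry": 0,"rz": 0},{"claw": -1,"tx": 0.005,"ty": 0,"tz": -0.4,"rx": 0,"ry": 0,"rz": 0},{"claw": -1,"tx": 0.005,"ty": 0,"tz": -0.4,"rx": 0,"ry": 0,"rz": 0}])

```text
time_s: 13.25
position: [0.6102, 0.0388, 0.2517]
eef_rot: [-0.0, 0.961, 0.275, -0.002]
contact_force: [-0.5, 0.6, -0.1]
finger_gap: 0.0001
```

Run:
```python
from h import *
p,q,c=feel(4); from plant import camera
d=camera("scene")
z=lambda i,s:cv2.resize(i[:,:,::-1],s,interpolation=cv2.INTER_CUBIC)
cv2.imwrite("pics/crop4.png",np.vstack([z(d["pixels"][180:270,220:370],(500,300)),z(c["pixels"][160:250,260:410],(500,300))]))
```

```text
pos [0.6103 0.0389 0.2517] force [-0.38 -0.12  0.19]
```

View pics/crop4.png

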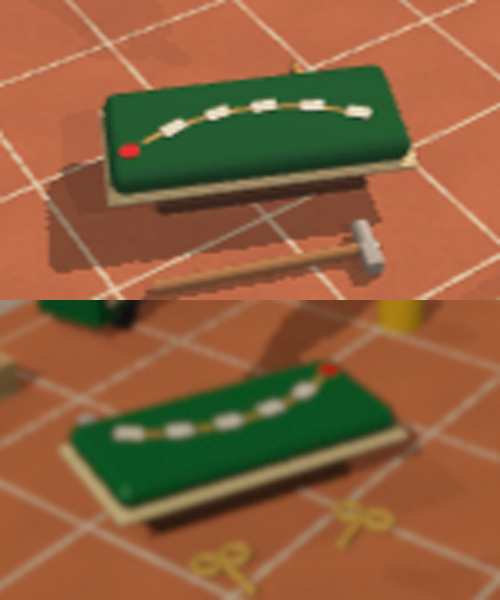

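The arm is clear. All five tabs are flat, and the roof, hammer and keys look undisturbed.

```bash
python3 -c "
from plant import env
print(env.close_job())"
```

```text
the job is handed in; nothing more can be done
None
```

All five tabs are folded flat, away from the red dot, and the job is handed in. I made one pass along the curved row with the fingers shut and the tips about 2.5 mm above the roof. It finished about 13–14 s into the 48 s allowed.

- **Before the pass:** I felt for the roof's height at the red dot with a press of about 1.5 N, which pushed the roof down about 1.5 mm.
- **Forces:** the highest I read was about 4 N, mostly sideways, while bending tab 3. I only read force when the arm paused between moves, so brief peaks in between would not show.
- **Pauses:** the sweep was sent as four consecutive moves at constant height. The arm paused briefly between them but never lifted away.
- **Last checks:** the final scene and side pictures show all five tabs flat along the brass strip. The roof looks level, and the hammer and both keys look undisturbed. The gripper was about 16 cm above its sweep height, with no contact force beyond sensor noise.

I did not look closely at the jar, spool or cash register after the pass, but the arm's path stayed well away from them. No check failed. The only disagreement was about 7 mm between the two fixed cameras on the roof's position, which the close wrist-camera look settled.

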